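# Clip the dipper back on the warmer pan

## Task

Pick up the steel dipper by its wooden grip and hang it in the food warmer: cup inside the pan, hook over the rim on the control-knob side. Press it down, firmly but without forcing the pan, past the snap of its spring clip until the black saddle in the hook is seated on the rim, then let go and leave it hanging. Do not disturb the mug or the spice jar.

Things in the scene. Friction and masses are not known exactly. Their poses are not given: they have to be found in the camera images.
- warmer: Countertop food warmer, fixed, off and empty: a square aluminium bath 214 x 214 mm, 80 mm high, with a steel pan 160 mm square and 108 mm deep standing up in it. Origin: centre of its underside. x points from the side with the black control knob (facing the robot) to the back, z up. The pan rests on rubber buffers and gives 1 mm for 6 N, up to 6 mm; more than 20 N on it would do damage.
- rim_line (a point): Point on the warmer at the level of the bath's top (80 mm above the worktop), straight below the middle of the pan's knob-side rim. Axes as the warmer's. The pan wall here is 3 mm thick, upright, along y; its rim is a round bead 8 mm thick centred on it. The rack under the pan is adjustable, its setting not measured: the rim's top lies anywhere from 125 to 157 mm above the worktop, to be found by touch or sight.
- dipper: Loose steel dipper, 0.13 kg, standing upright on its cup. Origin: centre of the cup's underside; z up, -x towards the hook. Cup 54 mm across, 45 mm high. A strip 24 mm wide rises behind the cup to z = 100 mm, hook-side face at x = -30 mm. The hook's bridge crosses the top, its outer leg comes down at x = -51 to -54 mm to z = 64 mm: a throat 21 mm wide, open downwards, partly filled by a spring clip.
- hook (a point): Point of the dipper under the hook's bridge where the top of the rim bead lies when the hook is home: dipper frame (-34, 0, 94) mm. Axes as the dipper's.
- saddle: Black rubber saddle fixed under the hook's bridge, 20 x 22 x 3 mm, underside at z = 94 mm in the dipper frame; when the hook is fully home it bears on the top of the rim. Its origin and axes are the dipper's.
- grip (a point): Centre of the upright wooden grip on top of the dipper, 14 mm (x) x 30 mm (y) x 45 mm (z), at (-36, 0, 130.5) mm in the dipper frame. Axes as the dipper's. The bridge of the hook (top face) lies 30 mm below this point.
- clip (a joint): Opening (m) of the sprung clip in the hook's throat: 0 at rest, where its nose, 12 mm below the bridge, leaves 4 mm of gap to the strip; grows as it is pushed towards the outer leg. The rim bead first touches its ramp some 20 mm before home and opens it to 4 mm or more (about 5 to 14 N of push), then it snaps back round the thinner wall: to 0 to 2 mm, or 4 mm while the hand holds the strip off the rim.
- mug: White mug, 82 x 113 x 97 mm, a bystander. Origin: centre of its underside.
- spice: Spice jar with a red cap, 45 mm across, 106 mm high, a bystander. Origin: centre of its underside.
Mind the look-alikes: they are no part of the job. What is shaped like the dipper but orange or pink is not meant.

How it is judged:
By the outcome, as a careful person would: the job done as asked, in the order asked, and still so for the second after the job is handed in, with the robot touching nothing.
It also fails if it takes over 70 s, if anything falls off the work surface, if the arm or the gripper's body presses on something with over 40 N, if the wrist force passes 120 N, or if a joint passes its speed limit or range.

## Robot

A 6-joint arm with a two-finger parallel gripper is mounted at the origin on a cart in front of the work surface, level with it; the furniture and walls round the work are solid. World frame = base frame: x ahead of the robot, y to its left, z up, the work surface at z = 0. Lengths are in m, angles in rad, forces in N, time in s.
With the tool pointing down it reaches from about 0.375 to 0.975 m from the base axis. Payload 3.8 kg.
Tool frame: the origin (TCP) lies at the very end of the fingers, on their centre line; the grasp point (between the pads) lies manip.hold_point_z behind it (manip.hold_point_z is the distance from the TCP to the grasp point, in m); z points along the fingers, y is the line along which they close (so a half turn about z gives the same grasp; the last joint's range is limited). The gripper opens to 88 mm and grips with 3 to 60 N. Pads are 18 mm wide; open, the fingers measure 123 mm over their backs; the gripper's body (75 mm by 187 mm) begins 45 mm behind the grasp point.
Start: joints at [1.189, 0.264, 1.604, -0, 1.274, -0.037], TCP at [0.228, 0.635, 0.239] pointing down, gripper open.
Joint ranges: [-2.63, 2.63], [-0.94, 2.18], [0.31, 2.57], [-1.31, 4.45], [0, 2.66], [-2.55, 2.55]. Speed limits (rad/s): [2.57, 2.57, 3.14, 3.14, 3.14, 3.14].

## Interface

Orientations are given as a 3x3 rotation matrix whose columns are the frame's x, y, z axes.
In Python, from station import manip gives the robot as it stands.
- The arm moves only by the shell command python3 -m pendant 'ROWS' [OPENING] [FORCE]. ROWS is JSON, a list of rows, each a list of 2 entries, a list of its own where there are three numbers: the shift along the tool's x, y, z in mm, then the turn, a rotation vector about the tool's x, y, z in rad. In form: [[[dx, dy, dz], [ax, ay, az]], ...]. A call has 1 to 8 rows; each row is the pose to reach, as a shift and turn from the pose commanded when the call began, along the tool's axes at that moment; what a row does not reach only later rows make up. A row lasts 1/8 s, in which the tool goes at most 62.5 mm and 10.7 degrees, less where a joint would pass 70% of its speed; a pose out of reach is approached as far as the arm can. A call with a gripper value outside its range is refused whole. OPENING is the opening, from 0 (shut) to 1 (fully open), set as the call begins (- or left out, the last holds). The fingers move at their own pace and stop on an object; FORCE is the grip in N (left out, the last holds). Time passes only in rows, so rows that repeat a pose let the fingers close. It gives the time, the measured TCP pose, the force, the opening and the grip force at its end, in the units of the state.
- manip.get_obs(): the state, without advancing time (a new reading comes with each control period).
- manip.camera(name): name is "scene" or "top" or "wrist"; returns the picture (400x640x3 uint8, red, green, blue); there is no depth.
- manip.camera_info(name): a dict with "fx", "fy", "cx", "cy" (pixels), "R" (3x3) and "t" (3): a world point X has camera coordinates R X + t. Camera axes: x right, y down, z forward; pixel columns grow to the right and rows downward; lengths in m; the calibration is good to about 2 mm. A picture is of the moment at which its call begins: read the wrist's pose just before it. camera_info takes no time and is no camera call; for the wrist camera it gives the pose at the moment of the call.
- manip.finish_job(): hands the job in; it is judged then, once.
The state is a dict: "time": time; "joint_positions": joint angles; "joint_velocities": joint speeds; "joint_efforts": joint torques, N m; "position": TCP position; "tool_rot": TCP orientation; "contact_force": force on the tool from outside, world axes, zero at the start; "wrist_torque": the same for the moment, N m; "grip_width": finger opening in m; "grasp_force": force on a finger pad.
Only numpy, scipy, OpenCV 4.12 (cv2) and the standard library are available. Lean on these libraries where they do the work, as an engineer would, in place of code of your own. Each camera call takes 0.05 s, during which the arm holds its last target. There are 200 camera calls.

## Working session

There is one attempt and no reset: what is moved stays moved. The work goes in short steps, Python scripts to look and compute and a shell command to move; the robot and the scene stay as the last step left them, time stands still between calls to the robot, and variables do not carry over. Pictures are saved under pics/ and viewed, at most 10 in all, crops included, and the job is handed in when it is done.

```bash
ls; mkdir -p pics
python3 - <<'E'
from station import manip
import cv2,numpy as np
np.set_printoptions(precision=4,suppress=True)
o=manip.get_obs();print(o['position'],o['tool_rot'],manip.hold_point_z,o['contact_force'])
for n in("scene","top","wrist"):
    i=manip.camera_info(n);print(n,i['fx'],i['fy'],i['cx'],i['cy'],np.array(i['R']),np.array(i['t']))
    cv2.imwrite(f'pics/{n}0.png',cv2.cvtColor(manip.camera(n),cv2.COLOR_RGB2BGR))
E
```

```text
pics
[0.2279 0.6346 0.2374] [[-0.9411  0.338  -0.0008]
 [ 0.338   0.9411 -0.0021]
 [ 0.0001 -0.0022 -1.    ]] 0.0187 [-0.5857  0.4     0.5643]
scene 360.8509763472233 360.8509763472233 320.11489257165454 198.3142971586957 [[ 0.7358 -0.6771 -0.0052]
 [-0.4043 -0.4331 -0.8056]
 [ 0.5432  0.5949 -0.5925]] [-0.3337  0.3078  0.786 ]
top 404.5978072370685 404.5978072370685 315.97501436779044 197.6326420462817 [[ 0.0088 -1.      0.0002]
 [-0.9975 -0.0088 -0.0696]
 [ 0.0696  0.0004 -0.9976]] [0.0347 0.5156 1.311 ]
wrist 324.87713581895935 324.87713581895935 326.19536623488204 201.3996280716293 [[ 0.3368  0.9416 -0.0028]
 [ 0.9017 -0.3217  0.289 ]
 [ 0.2712 -0.0998 -0.9573]] [-0.6729 -0.0401  0.3909]
```

View pics/scene0.png

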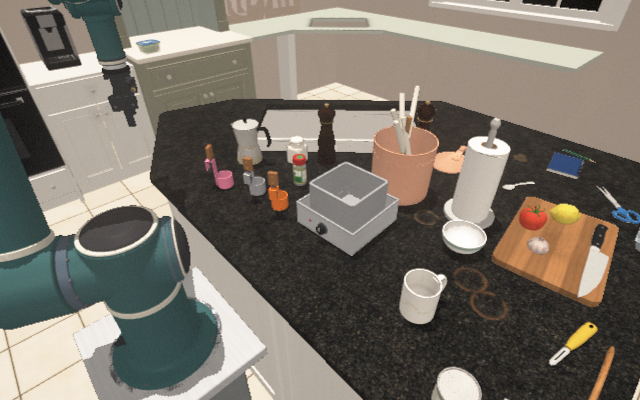

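View pics/top0.png

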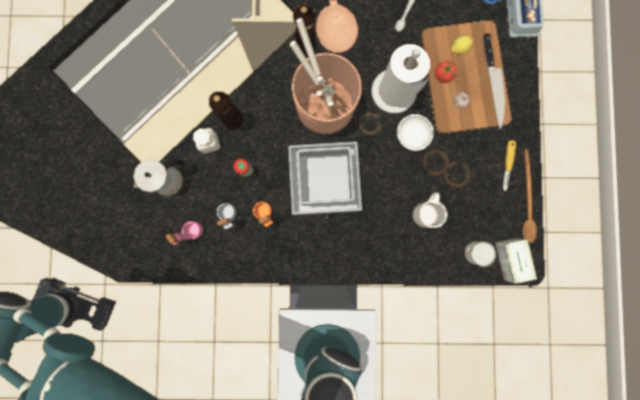

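The scene view shows the steel dipper at about (256,182) between the pink one (left) and the orange one (right), and the warmer at about (348,207). In the top view the dipper is at (227,213), the warmer at (325,178), the spice jar at (242,167) and the mug at (431,212). I'll zoom in next.

Run:
```python
import cv2,numpy as np
s=cv2.imread('pics/scene0.png');t=cv2.imread('pics/top0.png')
a=cv2.resize(s[145:255,225:405],None,fx=4.2,fy=4.2,interpolation=cv2.INTER_CUBIC)
cv2.imwrite('pics/sc.png',a)
cv2.imwrite('pics/tc.png',cv2.resize(t[130:245,200:370],None,fx=4.5,fy=4.5,interpolation=cv2.INTER_CUBIC))
```

```text
(no output)
```

View pics/sc.png

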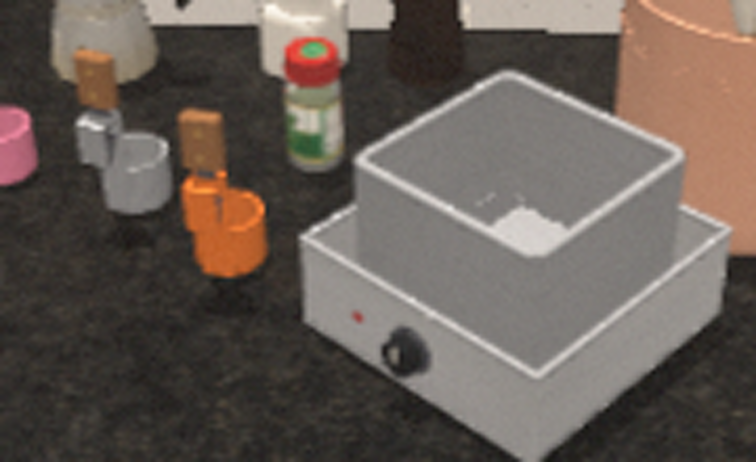

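View pics/tc.png

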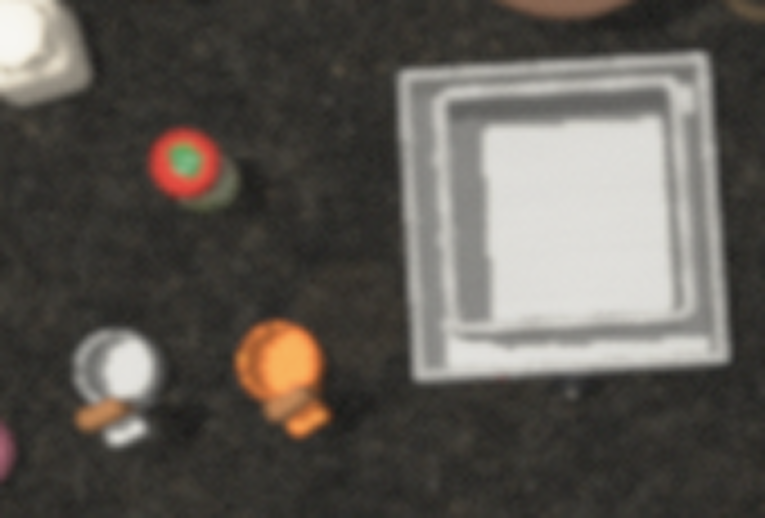

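The crops give these positions, in crop pixels:
- **Dipper in the top view:** cup circle at (117,369), grip top at (102,414), hook at (125,432).
- **Dipper in the scene view:** grip at (97,80).
- **Bath corners in the top view:** (400,72), (707,55), (728,362), (416,382).
- **Pan rim corners in the top view:** about (438,90), (672,80), (690,312), (455,328).
- **Pan rim corners in the scene view:** left (358,157), back (508,73), right (682,155), near (537,252).

```bash
cat > h.py <<'E'
import numpy as np
np.set_printoptions(precision=4,suppress=True)
from station import manip
def ray(n,u,v,i=None):
    i=i or manip.camera_info(n);R=np.array(i['R']);t=np.array(i['t'])
    d=R.T@np.array([(u-i['cx'])/i['fx'],(v-i['cy'])/i['fy'],1]);return -R.T@t,d/np.linalg.norm(d)
def plane(n,u,v,z,i=None):
    c,d=ray(n,u,v,i);return c+d*(z-c[2])/d[2]
def tri(*rs):
    A=sum(np.eye(3)-np.outer(d,d) for c,d in rs);b=sum((np.eye(3)-np.outer(d,d))@c for c,d in rs)
    p=np.linalg.solve(A,b);return p,[np.linalg.norm(np.cross(p-c,d)) for c,d in rs]
E
python3 - <<'E'
from h import *
T=lambda u,v:(200+(u+.5)/4.5-.5,130+(v+.5)/4.5-.5)
S=lambda u,v:(225+(u+.5)/4.2-.5,145+(v+.5)/4.2-.5)
c=[plane("top",*T(*p),.08) for p in [(402,74),(705,57),(726,360),(418,380)]]  # back-left, back-right, front-right, front-left
print(np.array(c)); print('sides',[np.linalg.norm(c[i]-c[i-1]) for i in range(4)],'centre',np.mean(c,0))
for k in (0,1):
    e=[c[0]-c[3],c[1]-c[2]][k];print('yaw',np.arctan2(e[1],e[0]))
for k in (0,1):
    e=[c[0]-c[1],c[3]-c[2]][k];print('yaw',np.arctan2(-e[0],e[1]))
P={}
for n,t,s in [('BL',(442,95),(360,157)),('BR',(676,83),(508,75)),('FR',(688,315),(680,156)),('FL',(457,325),(537,250))]:pass
for n,t,s in [('FL',(457,327),(359,157)),('BL',(441,92),(508,74)),('BR',(672,82),(681,155)),('FR',(690,313),(537,251))]:
    P[n],r=tri(ray("top",*T(*t)),ray("scene",*S(*s)));print(n,P[n],np.array(r))
for z in(.045,):print('cup',plane("top",*T(117,369),z))
print('grip top',plane("top",*T(102,414),.153))
print('grip scene',plane("scene",*S(97,80),.1305))
print('cup scene',plane("scene",*S(137,160),.045))
print('spice',plane("top",*T(185,163),.106), 'orange grip',plane("top",*T(292,404),.153))
E
```

```text
[[ 0.6735  0.126   0.08  ]
 [ 0.6875 -0.0867  0.08  ]
 [ 0.4747 -0.1017  0.08  ]
 [ 0.4589  0.112   0.08  ]]
sides [np.float64(0.21506080635168298), np.float64(0.21313143812723728), np.float64(0.2133281713621724), np.float64(0.2142441846151077)] centre [0.5737 0.0124 0.08  ]
yaw 0.0650479423892131
yaw 0.07022745017602673
yaw 0.06550391808019623
yaw 0.07360220769500037
FL [0.4922 0.0828 0.1475] [0.0002 0.0002]
BL [0.6491 0.0956 0.1428] [0.0001 0.0001]
BR [ 0.6574 -0.0586  0.1427] [0.0001 0.0001]
FR [ 0.5028 -0.0705  0.1482] [0.0002 0.0002]
cup [0.4659 0.3288 0.045 ]
grip top [0.4329 0.3138 0.153 ]
grip scene [0.4343 0.3132 0.1305]
cup scene [0.4611 0.3161 0.045 ]
spice [0.6054 0.272  0.106 ] orange grip [0.4405 0.1899 0.153 ]
```

Measurements agree with the sizes given: bath sides 213–215 mm, warmer yaw about 0.068, rim top about 0.145 m. The grip is at (0.4336, 0.3135) from both views, and the dipper yaw is about 0.38. Moving above the grip.

```bash
python3 -m pendant '[[[-43,-33,0],[0,0,0.12]],[[-86,-66,0],[0,0,0.24]],[[-129,-99,0],[0,0,0.36]],[[-172,-132,0],[0,0,0.48]],[[-215,-165,0],[0,0,0.6]],[[-258,-199,0],[0,0,0.72]],[[-302,-233,0],[0,0,0.84]],[[-302,-233,0],[0,0,0.845]]]' 1 30
python3 - <<'E'
from h import *
import cv2,pickle
i=manip.camera_info("wrist");im=manip.camera("wrist")
cv2.imwrite('pics/w1.png',im[:,:,::-1]);pickle.dump(i,open('w1.pkl','wb'))
o=manip.get_obs();print(o['position'],o['tool_rot'],o['contact_force'])
def px(p):
    q=np.array(i['R'])@p+i['t'];return (i['fx']*q[0]/q[2]+i['cx'],i['fy']*q[1]/q[2]+i['cy'])
print(px([.4336,.3135,.153]),px([.467,.327,.045]))
E
```

```text
time: 1.15
position: [0.4351, 0.3109, 0.2385]
tool_rot: [[-0.367, 0.93, 0.0], [0.93, 0.367, -0.001], [-0.001, -0.0, -1.0]]
contact_force: [0.4, -0.2, -0.3]
grip_width: 0.088
grasp_force: 0.0
[0.4342 0.3125 0.2385] [[-0.3687  0.9295 -0.0005]
 [ 0.9295  0.3687  0.0001]
 [ 0.0002 -0.0004 -1.    ]] [-0.5463  0.2387 -0.4064]
(np.float64(327.12714320814666), np.float64(203.23659623480305)) (np.float64(360.7467639341277), np.float64(172.99529992355286))
```

View pics/w1.png

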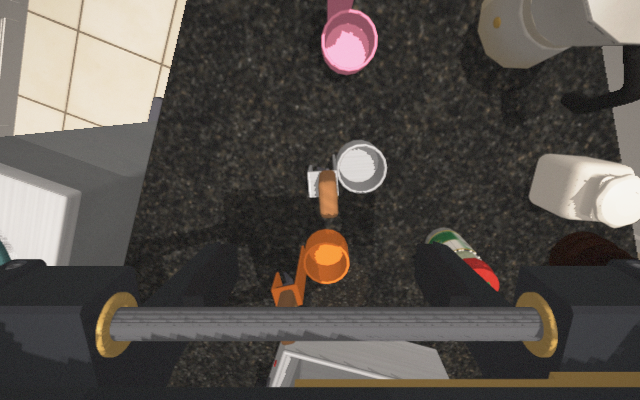

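The wrist view shows the grip with its top at about (330,205) (predicted (327,203)) and the steel cup at (361,167) (predicted (361,173)). I'll check the yaw with these.

Run:
```python
from h import *
import cv2,pickle
i=pickle.load(open('w1.pkl','rb'));im=cv2.imread('pics/w1.png')
hsv=cv2.cvtColor(im,cv2.COLOR_BGR2HSV)
m=cv2.inRange(hsv,(5,70,60),(20,200,255));m[:150]=0;m[225:]=0;m[:,:300]=0;m[:,350:]=0
ys,xs=np.nonzero(m);print(len(xs),xs.mean(),ys.mean(),xs.min(),xs.max(),ys.min(),ys.max())
r=cv2.minAreaRect(np.c_[xs,ys].astype(np.float32));b=cv2.boxPoints(r);print(r,b)
print('gripc at 130',plane("wrist",xs.mean(),ys.mean(),.1305,i),plane("wrist",xs.mean(),ys.mean(),.14,i))
for a in b:print(a,plane("wrist",*a,.153,i))
# cup rim by bright grey
g=cv2.inRange(hsv,(0,0,90),(180,50,255));g[:135]=0;g[200:]=0;g[:,:338]=0;g[:,395:]=0
c=max(cv2.findContours(g,0,2)[0],key=cv2.contourArea);e=cv2.fitEllipse(cv2.convexHull(c));print(e,plane("wrist",*e[0],.045,i))
```

```text
860 327.603488372093 194.6186046511628 300 338 170 218
((327.8672790527344, 194.49118041992188), (43.27315902709961, 38.66362762451172), 48.8140754699707) [[299.0708 190.9381]
 [328.1682 165.4779]
 [356.6638 198.0443]
 [327.5664 223.5045]]
gripc at 130 [0.4339 0.314  0.1305] [0.4329 0.3165 0.14  ]
[299.0708 190.9381] [0.4108 0.3147 0.153 ]
[328.1682 165.4779] [0.4238 0.3403 0.153 ]
[356.6638 198.0443] [0.4525 0.3253 0.153 ]
[327.5664 223.5045] [0.4399 0.2986 0.153 ]
((360.1805419921875, 166.5446319580078), (51.6265983581543, 54.349857330322266), 143.3159942626953) [0.4637 0.3332 0.045 ]
```

```bash
python3 -m pendant '[[[1,0,30],[0,0,-0.03]],[[1,0,70],[0,0,-0.05]],[[1,0,105],[0,0,-0.05]],[[1,0,125],[0,0,-0.05]],[[1,0,125],[0,0,-0.05]]]' 1 30 && python3 -m pendant '[[[0,0,0],[0,0,0]],[[0,0,0],[0,0,0]],[[0,0,0],[0,0,0]],[[0,0,0],[0,0,0]],[[0,0,0],[0,0,0]],[[0,0,0],[0,0,0]],[[0,0,0],[0,0,0]],[[0,0,0],[0,0,0]]]' 0 40
```

```text
time: 1.82
position: [0.4308, 0.3151, 0.1115]
tool_rot: [[-0.42, 0.908, -0.004], [0.908, 0.42, -0.002], [-0.0, -0.005, -1.0]]
contact_force: [0.3, -1.0, -0.0]
grip_width: 0.0884
grasp_force: 0.0
time: 2.82
position: [0.4335, 0.3149, 0.1138]
tool_rot: [[-0.418, 0.909, 0.0], [0.909, 0.418, 0.0], [0.0, 0.001, -1.0]]
contact_force: [0.9, 0.2, -0.4]
grip_width: 0.0139
grasp_force: 39.9
```

```bash
python3 -m pendant '[[[0,0,-40],[0,0,0]],[[0,0,-90],[0,0,0]],[[0,0,-140],[0,0,0]],[[0,0,-178],[0,0,0]],[[0,0,-178],[0,0,0]],[[0,0,-178],[0,0,0]]]' 0 40 && python3 -m pendant '[[[-40,-9,0],[0,0,0.05]],[[-90,-20,0],[0,0,0.11]],[[-140,-32,0],[0,0,0.17]],[[-190,-44,0],[0,0,0.23]],[[-240,-56,0],[0,0,0.29]],[[-280,-66,0],[0,0,0.34]],[[-306,-71,0],[0,0,0.363]],[[-306,-71,0],[0,0,0.363]]]'  && python3 -m pendant '[[[0,0,0],[0,0,0]],[[0,0,0],[0,0,0]],[[0,0,0],[0,0,0]]]'
python3 - <<'E'
from h import *
import cv2,pickle
i=manip.camera_info("wrist");im=manip.camera("wrist")
cv2.imwrite('pics/w2.png',im[:,:,::-1]);pickle.dump(i,open('w2.pkl','wb'))
for n in('top','scene'):cv2.imwrite(f'pics/{n}2.png',manip.camera(n)[:,:,::-1])
o=manip.get_obs();print(o['position'],o['tool_rot'],o['contact_force'],o['wrist_torque'])
E
```

```text
time: 3.58
position: [0.4325, 0.3143, 0.2899]
tool_rot: [[-0.418, 0.909, -0.002], [0.909, 0.418, -0.001], [-0.0, -0.003, -1.0]]
contact_force: [-0.5, 0.1, -2.0]
grip_width: 0.0137
grasp_force: 39.9
time: 4.58
position: [0.4954, 0.0056, 0.2886]
tool_rot: [[-0.065, 0.998, -0.005], [0.998, 0.065, -0.0], [0.0, -0.005, -1.0]]
contact_force: [-0.0, 0.5, -1.6]
grip_width: 0.0137
grasp_force: 39.9
time: 4.95
position: [0.4964, 0.008, 0.2915]
tool_rot: [[-0.069, 0.998, -0.0], [0.998, 0.069, 0.0], [0.0, -0.0, -1.0]]
contact_force: [0.4, -0.9, -1.7]
grip_width: 0.0138
grasp_force: 39.9
[0.4966 0.0076 0.2918] [[-0.0689  0.9976  0.0003]
 [ 0.9976  0.0689  0.    ]
 [ 0.      0.0003 -1.    ]] [-0.8212  0.3362 -2.0362] [-0.0239  0.0085 -0.0169]
```

View pics/w2.png

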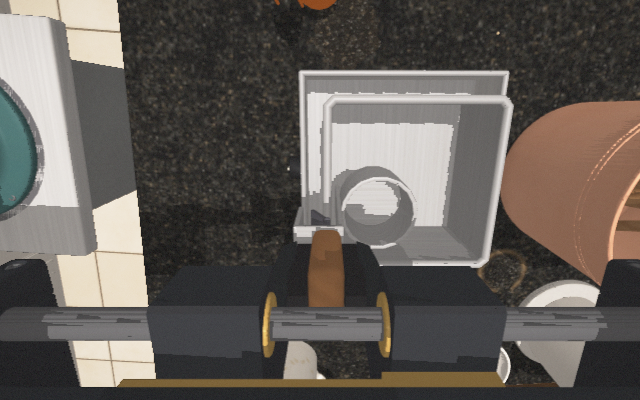

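The view shows the dipper held straight: bridge between about (294,230) and (343,230), cup at (378,210), front rim bead at u≈327 for v = 110–180, and the pan's corners at (330,100) and (507,100). I'll measure the bead and hook lines.

Run:
```python
from h import *
import cv2,pickle
i=pickle.load(open('w2.pkl','rb'));im=cv2.imread('pics/w2.png');g=cv2.cvtColor(im,6)
for v in(120,140,160,175):print(v,g[v,312:345])
for v in(228,232,236):print(v,g[v,286:350])
for v in (226,230,234): print('red-ch',im[v,306:350,2].astype(int)-im[v,306:350,0])
ax=np.array([np.cos(.069),np.sin(.069)])
o=np.array([.4966,.0076])
for u in range(322,336,2):
  print(u,[(z,(plane("wrist",u,140,z,i)[:2]-o)@ax*1e3) for z in(.141,.146)])
for u in(294,343):print('bridge',u,(plane("wrist",u,230,.2785,i)[:2]-o)@ax*1e3)
```

```text
120 [226 226 223 223 226 228 227 224 222 224 206 170 186 198 214 222 213 195
 175 152 128 135 136 137 134 137 133 136 132 137 137 134 136]
140 [222 223 224 221 222 225 225 223 208 137 138 157 186 200 211 222 212 195
 178 171 197 218 220 217 219 218 219 221 218 216 220 221 219]
160 [221 221 223 219 220 221 220 224 209 139 138 155 189 201 211 219 212 194
 175 181 217 217 217 217 217 216 218 220 216 217 219 220 218]
175 [218 220 221 219 216 216 218 205 150 136 136 152 186 203 211 216 210 194
 177 187 215 216 216 197 136 135 138 136 133 136 134 135 137]
228 [ 44  47  48  38  35  27  58 133 206 229 221 213 213 211 211 213 214 211
 212 212 214 213 212 215 210 213 213 211 212 194 132 132 133 128 136 133
 136 132 134 134 131 133 134 131 130 133 133 135 158 207 205 207 211 212
 213 212 204 170 121 129 133 131 119 107]
232 [ 40  38  32  36  35  35  49 121 188 209 218 210 212 211 209 211 209 211
 212 210 210 212 209 208 209 192 131 132 120  95  83  90  86  88  92  88
  91  88  90  90  91  90  93  94  90  89  92  93  91  91  89  93 140 203
 207 209 203 166 108 116 122 129 130 130]
236 [ 35  33  
[... 602 characters left out ...]
10 10  9  6  4  5  2  5  6  4]
322 [(0.141, np.float64(-5.1284675988153365)), (0.146, np.float64(-5.063287622248396))]
324 [(0.141, np.float64(-3.3219241997387843)), (0.146, np.float64(-3.2871637242792664))]
326 [(0.141, np.float64(-1.515391050129022)), (0.146, np.float64(-1.5110499031912117))]
328 [(0.141, np.float64(0.2911318501011003)), (0.146, np.float64(0.26505384110152597))]
330 [(0.141, np.float64(2.0976445010388427)), (0.146, np.float64(2.041147508684649))]
332 [(0.141, np.float64(3.9041469027714095)), (0.146, np.float64(3.8172310996440237))]
334 [(0.141, np.float64(5.7106390553860065)), (0.146, np.float64(5.593304614065301))]
bridge 294 -18.17720341635117
bridge 343 7.63434996435688
```

Bead centre is at −0.6 mm from the TCP along x. The strip face is at about +5.2 mm, so the gap to the bead is about 1.8 mm, and the yaw is aligned. Lowering to just above clip contact.

```bash
python3 -m pendant '[[[0,0,20],[0,0,0]],[[0,0,40],[0,0,0]],[[0,0,60],[0,0,0]],[[0,0,78],[0,0,0]],[[0,0,90],[0,0,0]],[[0,0,95],[0,0,0]],[[0,0,95],[0,0,0]],[[0,0,95],[0,0,0]]]'
python3 - <<'E'
from h import *
import cv2
F=[]
for k in range(3):
    im=manip.camera("wrist");o=manip.get_obs();F.append(np.r_[o['position'],o['contact_force']])
print(np.array(F))
s=manip.camera("scene")
a=cv2.resize(im[90:300,230:470],None,fx=1.9,fy=1.9);b=cv2.resize(s[115:215,290:395],None,fx=3,fy=4)
b=cv2.resize(b,(315,399));cv2.imwrite('pics/w3.png',np.hstack([a,b])[:,:,::-1])
E
```

```text
time: 6.1
position: [0.4972, 0.0071, 0.1975]
tool_rot: [[-0.068, 0.998, 0.002], [0.998, 0.068, -0.0], [-0.0, 0.002, -1.0]]
contact_force: [-0.1, 0.2, -1.2]
grip_width: 0.0139
grasp_force: 39.9
[[ 0.4973  0.0071  0.1976  0.7457 -0.041  -1.9161]
 [ 0.4972  0.0071  0.1975 -0.1285  0.2609 -1.2031]
 [ 0.4971  0.0071  0.1975  0.4243  0.2884 -1.5636]]
```

View pics/w3.png

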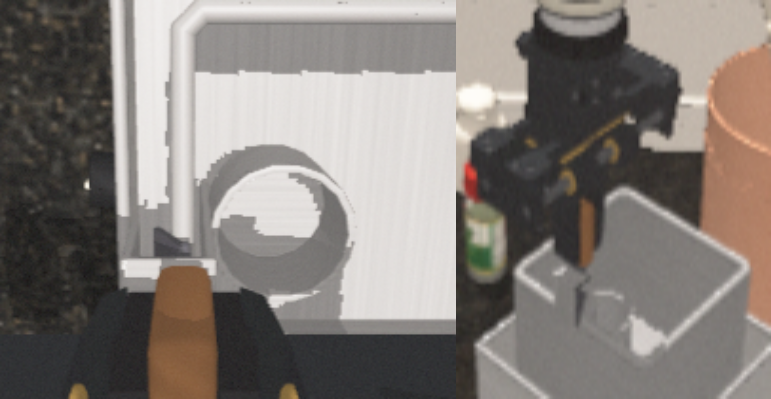

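The crop shows the bead (u≈182) entering the throat between the outer leg (u≈125) and the strip (u≈205), with the cup inside the pan. Pressing on in small steps.

```bash
for k in 1 2 3; do python3 -m pendant '[[[0,0,1],[0,0,0]],[[0,0,3],[0,0,0]],[[0,0,4],[0,0,0]],[[0,0,4],[0,0,0]]]' | grep -E 'time|posi|contact'; done
```

```text
time: 6.8
position: [0.4964, 0.0072, 0.1925]
contact_force: [-0.0, 0.0, -2.6]
time: 7.3
position: [0.4965, 0.0071, 0.1886]
contact_force: [0.4, -0.1, -1.7]
time: 7.8
position: [0.4964, 0.0071, 0.1848]
contact_force: [-2.5, -0.1, 2.6]
```

```bash
for k in 1 2 3; do python3 -m pendant '[[[0,0,1],[0,0,0]],[[0,0,2],[0,0,0]],[[0,0,2],[0,0,0]]]' | grep -E 'posi|contact'; done
```

```text
position: [0.4965, 0.0072, 0.1828]
contact_force: [-3.3, 0.7, 5.3]
position: [0.4964, 0.0071, 0.1808]
contact_force: [-4.3, -0.1, 5.1]
position: [0.4964, 0.0071, 0.1789]
contact_force: [-3.8, -0.6, 6.6]
```

```bash
for k in 1 2 3; do python3 -m pendant '[[[0,0,1],[0,0,0]],[[0,0,2],[0,0,0]],[[0,0,2],[0,0,0]]]' | grep -E 'posi|contact'; done
```

```text
position: [0.4967, 0.0071, 0.1776]
contact_force: [-4.7, -0.2, 8.6]
position: [0.4958, 0.0071, 0.1746]
contact_force: [-5.3, 0.5, 1.7]
position: [0.4955, 0.0072, 0.1712]
contact_force: [-3.9, 0.5, -4.8]
```

Snap felt at TCP z≈0.175. I'll press on to the saddle in 1 mm steps.

```bash
for k in 1 2 3 4; do python3 -m pendant '[[[0,0,1],[0,0,0]],[[0,0,1],[0,0,0]],[[0,0,1],[0,0,0]]]' | grep -E 'posi|contact'; done
```

```text
position: [0.4961, 0.0072, 0.1711]
contact_force: [-4.5, -0.6, -7.2]
position: [0.4966, 0.0072, 0.1708]
contact_force: [-3.1, -0.0, -2.4]
position: [0.497, 0.0072, 0.1703]
contact_force: [-4.2, -0.1, 0.1]
position: [0.4968, 0.0071, 0.169]
contact_force: [-3.8, -0.8, 1.8]
```

```bash
for k in 1 2 3; do python3 -m pendant '[[[0,0,1],[0,0,0]],[[0,0,1],[0,0,0]],[[0,0,1],[0,0,0]]]' | grep -E 'posi|contact|grip_w'; done
```

```text
position: [0.4966, 0.0071, 0.1677]
contact_force: [-4.6, -0.9, 1.8]
grip_width: 0.0138
position: [0.4967, 0.0071, 0.1668]
contact_force: [-4.5, -0.3, 2.5]
grip_width: 0.0135
position: [0.4967, 0.0071, 0.1663]
contact_force: [-4.7, -0.7, 6.0]
grip_width: 0.0139
```

```bash
for k in 1; do python3 -m pendant '[[[0,0,1],[0,0,0]],[[0,0,1],[0,0,0]],[[0,0,1],[0,0,0]]]' | grep -E 'posi|contact|grip_w'; done
python3 - <<'E'
from h import *
import cv2
im=manip.camera("wrist");s=manip.camera("scene")
F=[]
for k in range(3):
    manip.camera("top");o=manip.get_obs();F.append(np.r_[o['position'],o['contact_force']])
print(np.array(F))
a=cv2.resize(im[90:300,230:430],None,fx=1.9,fy=1.9);b=cv2.resize(s[130:230,290:395],(400,399),interpolation=cv2.INTER_CUBIC)
cv2.imwrite('pics/w4.png',np.hstack([a,b])[:,:,::-1])
E
```

```text
position: [0.4968, 0.0071, 0.1658]
contact_force: [-6.4, -0.5, 6.0]
grip_width: 0.0139
[[ 0.4968  0.0071  0.1657 -6.5406 -0.3931  6.8421]
 [ 0.4968  0.0071  0.1657 -7.0696 -0.3066  7.6319]
 [ 0.4968  0.0071  0.1657 -6.5647 -0.3725  9.2376]]
```

View pics/w4.png

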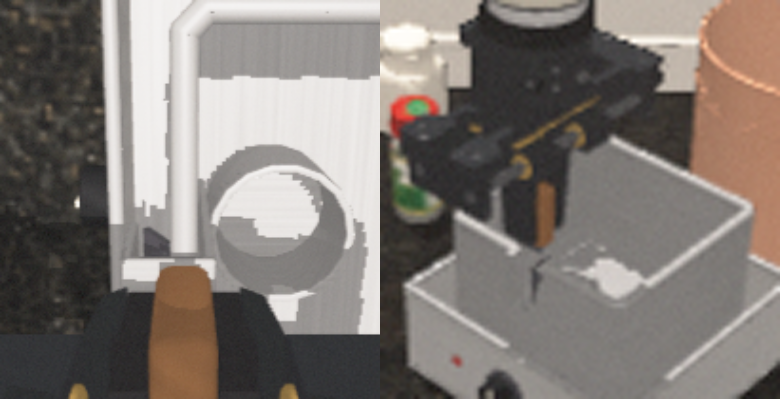

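The bead is inside the hook under the bridge (bead at u≈183, bridge at v≈268). Force now climbs about 6 N/mm, which is the pan's own stiffness, so the saddle is bearing. That puts the rim top at about 0.1477 m, matching the 0.148 m I triangulated. One slight extra press with the strip drawn to the rim, then unload.

```bash
python3 -m pendant '[[[0,-1,0],[0,0,0]],[[0,-1.5,0],[0,0,0]],[[0,-1.5,0.5],[0,0,0]],[[0,-1.5,0.5],[0,0,0]]]' | grep -E 'posi|contact|grip_w'
python3 -m pendant '[[[0,0,0],[0,0,0]],[[0,0,0],[0,0,0]],[[0,0,0],[0,0,0]]]' | grep -E 'posi|contact|grip_w'
```

```text
position: [0.4966, 0.0071, 0.1658]
contact_force: [-4.6, -0.2, 7.9]
grip_width: 0.0136
position: [0.4966, 0.0071, 0.1658]
contact_force: [-3.9, -0.2, 7.3]
grip_width: 0.0136
```

```bash
for k in 1 2; do python3 -m pendant '[[[0,0,0.5],[0,0,0]],[[0,0,1],[0,0,0]],[[0,0,1],[0,0,0]],[[0,0,1],[0,0,0]]]' | grep -E 'posi|contact|grip_w'; python3 -c "
from h import *
for k in range(2):
    manip.camera('top');o=manip.get_obs();print(o['position'],o['contact_force'])"; done
```

```text
position: [0.4966, 0.0071, 0.1653]
contact_force: [-5.5, -0.5, 10.7]
grip_width: 0.0133
[0.4966 0.0071 0.1653] [-5.2884  0.2486  9.5939]
[0.4966 0.0071 0.1653] [-5.2846  0.2738  8.9527]
position: [0.4967, 0.0071, 0.1648]
contact_force: [-6.2, -1.0, 12.7]
grip_width: 0.0137
[0.4967 0.0071 0.1648] [-6.1346 -0.731  12.8537]
[0.4967 0.0071 0.1648] [-6.2529 -0.5934 13.0232]
```

13 N measured, about 14.4 N on the pan: firm and within the limit. Unloading, then opening.

```bash
python3 -m pendant '[[[0,0,-1],[0,0,0]],[[0,0,-2],[0,0,0]],[[0,0,-3],[0,0,0]],[[0,0,-3],[0,0,0]]]' | grep -E 'posi|contact'; python3 -m pendant '[[[0,0,0],[0,0,0]],[[0,0,0],[0,0,0]],[[0,0,0],[0,0,0]],[[0,0,0],[0,0,0]],[[0,0,0],[0,0,0]],[[0,0,0],[0,0,0]]]' 1 | grep -E 'posi|contact|grip_w'
```

```text
position: [0.4965, 0.0071, 0.1662]
contact_force: [-1.2, -0.4, 4.5]
position: [0.4951, 0.0071, 0.1652]
contact_force: [0.2, -0.2, 0.2]
grip_width: 0.0715
```

```bash
python3 -m pendant '[[[0,0,0],[0,0,0]],[[0,0,0],[0,0,0]],[[0,0,-10],[0,0,0]],[[0,0,-30],[0,0,0]],[[0,0,-60],[0,0,0]],[[0,0,-90],[0,0,0]],[[0,0,-120],[0,0,0]],[[0,0,-120],[0,0,0]]]' 1
python3 - <<'E'
from h import *
import cv2,pickle
i=manip.camera_info("wrist");im=manip.camera("wrist");s=manip.camera("scene");t=manip.camera("top");pickle.dump(i,open('w5.pkl','wb'))
for n,x in(('w5f',im),('s5f',s),('t5f',t)):cv2.imwrite(f'pics/{n}.png',x[:,:,::-1])
a=cv2.resize(im[60:310,250:450],(400,500));b=cv2.resize(s[140:265,290:390],(400,500),interpolation=cv2.INTER_CUBIC)
cv2.imwrite('pics/w5.png',np.hstack([a,b])[:,:,::-1])
E
```

```text
time: 17.62
position: [0.497, 0.007, 0.2889]
tool_rot: [[-0.068, 0.998, 0.007], [0.998, 0.068, -0.0], [-0.001, 0.007, -1.0]]
contact_force: [-0.7, -0.4, 0.6]
grip_width: 0.0882
grasp_force: 0.0
```

View pics/w5.png

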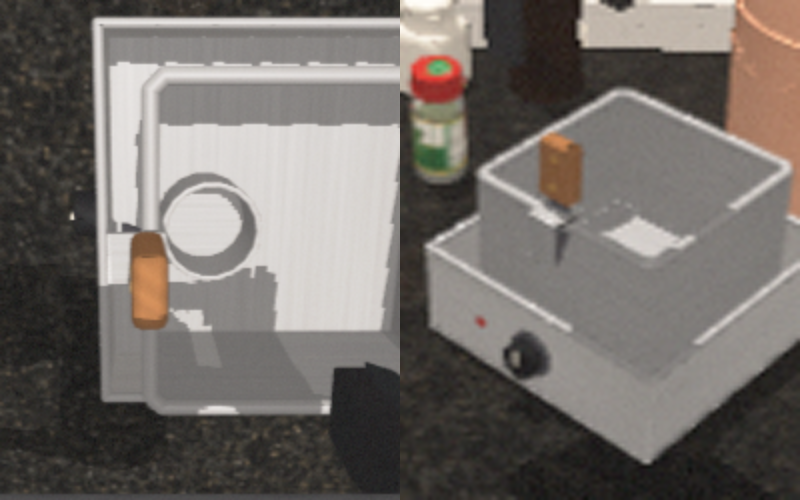

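The dipper hangs upright: hook over the knob-side bead, cup inside the pan, and the spice jar untouched. One check of the grip-top height (expected about 0.207 if seated).

Run:
```python
from h import *
import cv2,pickle
i=pickle.load(open('w5.pkl','rb'))
w=ray("wrist",325,205,i);s=ray("scene",330.2,175.2)
print(tri(w,s)); 
t=cv2.imread('pics/t5f.png');h=cv2.cvtColor(t,40);m=cv2.inRange(h,(5,90,60),(20,255,255));m[:150]=0;m[230:]=0;m[:,:285]=0;m[:,370:]=0
ys,xs=np.nonzero(m);print(len(xs),xs.mean(),ys.mean())
if len(xs):print(tri(ray("top",xs.mean(),ys.mean()),s),tri(ray("top",xs.mean(),ys.mean()),w,s))
a=cv2.imread('pics/top0.png').astype(int);d=abs(a-t).max(2)
print('diff mug',d[190:232,408:452].mean(),'spice',d[155:178,230:255].mean(),'bg',d[20:120,430:520].mean())
print(manip.get_obs()['contact_force'])
```

```text
(array([0.4963, 0.0075, 0.2034]), [np.float64(0.0009455308395962303), np.float64(0.0009455308395960783)])
19 336.57894736842104 218.26315789473685
(array([ 0.4517, -0.0247,  0.2377]), [np.float64(0.010392776458888265), np.float64(0.010392776458888265)]) (array([ 0.4737, -0.0061,  0.2138]), [np.float64(0.03187884998628572), np.float64(0.027430625095238727), np.float64(0.009266078748841102)])
diff mug 1.8506493506493507 spice 2.0504347826086957 bg 1.776
[-0.4703  0.6605  0.21  ]
```

```bash
python3 -c "
from station import manip
print(manip.finish_job())"
```

```text
the job is handed in; nothing more can be done
None
```

The steel dipper hangs on the knob-side rim with its cup in the pan. It was pressed past the snap to about 14 N, until force rose at the pan's own stiffness (saddle seated), then released. The mug and spice jar are unmoved and the job is handed in.

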